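# Find the tired brush spring and release its lock

## Robot

A 6-joint arm with a two-finger parallel gripper is mounted at the origin on the work surface; the furniture and walls round the work are solid. World frame = base frame: x ahead of the robot, y to its left, z up, the work surface at z = 0. Lengths are in mm, angles in rad, forces in N, time in s.
With the tool pointing down it reaches from about 325 to 875 mm from the base axis. Payload 4.4 kg.
Tool frame: the origin (TCP) lies on the centre line of the jaws, within the pads' length; the fingertips stand ahead of it and the grasp point (between the pads) lies 6 mm ahead of it (ctrl.tcp_to_tips is the z of the fingertips in the tool frame, in mm); z points along the fingers, y is the direction in which the jaws open and shut (so a half turn about z gives the same grasp; the last joint's range is limited). The gripper opens to 85 mm and grips with 20 to 120 N. Pads are 22 mm wide; open, the fingers measure 114 mm over their backs; the gripper's body (76 mm by 85 mm) begins 54 mm behind the grasp point. The pads swing forward as they close: fully open they stand 13 mm farther back than shut.
Start: joints at [1.071, 0.207, 1.542, -0, 1.393, -0.15], TCP at [197.068, 540.178, 256.282] pointing down, gripper open.
Joint ranges: [-2.73, 2.73], [-0.86, 2.22], [0.23, 2.46], [-1.11, 4.25], [0.08, 2.63], [-2.82, 2.82]. Speed limits (rad/s): [2.79, 2.79, 3.14, 3.14, 3.14, 3.14].

## Interface

Orientations are given as a 3x3 rotation matrix whose columns are the frame's x, y, z axes.
In Python, from plant import ctrl, sensors, optics gives the robot as it stands. Calls block until the motion is done:
- ctrl.move_ptp(position, orientation): joint-space move of the TCP to a pose.
- ctrl.move_l(position, rot=None, vel=150, threshold=None): straight line of the TCP; rot=None keeps the orientation; vel is the mean speed in mm/s. With threshold (N) it stops when the force on the tool has changed by that much, and returns True; else False.
- ctrl.set_joints(angles): joint-space move.
- ctrl.gripper_to(opening, force=None): finger opening in mm; force is the grip in N (None keeps the last); returns when the fingers have stopped.
- ctrl.hold(seconds).
- ctrl.solve_ik(position, orientation): joint angles nearest the present ones, or None.
- sensors.read_state(): the state.
- optics.grab_frame(name): name is "scene" or "top" or "wrist"; returns (picture, depth): 384x512x3 uint8, red, green, blue; 384x512 float32, mm along the optical axis (not along the pixel's ray), 0 where there is no reading.
- optics.camera_params(name): a dict with "mtx" (3x3 intrinsics, pixels), "R" (3x3) and "t" (3): a world point X has camera coordinates R X + t; the wrist camera has in their place "T_tool_cam" (4x4, takes a point from camera to tool coordinates, whose origin is the TCP and whose axes are the flange's). Camera axes: x right, y down, z forward; pixel columns grow to the right and rows downward; lengths in mm; the calibration is good to about 2 mm. The wrist camera is an equidistant fisheye: a pixel r from the principal point sees the ray r / f radians off the axis. A picture is of the moment at which its call begins: read the wrist's pose just before it. camera_params takes no time and is no camera call.
A pose or a line that the arm cannot do raises ctrl.MotionError and nothing moves.
- ctrl.finish_job(): hands the job in, once; it reports no verdict.
The state is a dict: "t": time; "q": joint angles; "qvel": joint speeds; "tau": joint torques, N m; "eef_pos": TCP position; "eef_rot": TCP orientation; "force": force on the tool from outside, world axes, zero at the start; "wrist_torque": the same for the moment, N m; "grip_width": finger opening in mm.
Only numpy, scipy, OpenCV 4.12 (cv2) and the standard library are available. Lean on these libraries where they do the work, as an engineer would, in place of code of your own. Each camera call takes 0.05 s, during which the arm holds its last target. There are 200 camera calls.

## Task

One of the three carbon brushes in the brush gear on the low wooden board has a tired spring. Going along the row from left to right as the robot sees it, press the brushes one at a time, each well over half-way into its box, to feel which spring is the softest; then push that brush's steel locking tag fully down, so that its spring can be changed. Leave the other two tags up, use only the fingertips, and do not pick up or shift the loose things around.

Things in the scene. Friction and masses are not known exactly. Their poses are not given: they have to be found in the camera images.
- brush_gear: motor brush gear bolted to a low fixed wooden board (260 mm square, top 66 mm above the bench): a brown bar 190 mm long (y), 52 mm deep (x), top 104 mm above the bench, on two grey feet 88 mm deep; three alike bronze brush boxes stand on it in a row, 60 mm apart. Origin: under the bar's centre, on the board (z = 0.066). y runs along the row to the robot's left; -x, the side of the tags, faces the robot.
- brush_a_top (a point): centre of the top face of carbon brush a: a black block 20 mm (x) by 25 mm (y) upright in its bronze box (31 x 36 mm, rim 150 mm above the bench); the top is 166 mm above the bench when fully out. The letters say nothing about the places in the row (swapped at random).
- brush_a (a joint): how far brush a is pressed down into its box, in m: 0 standing fully out, 0.012 fully in. A preloaded spring pushes it back out; sound springs take about 11 to 12 N to press fully in (about 4 N to start moving), a tired one less than half of that.
- tag_a_tip (a point): middle of the thumb roll (18 mm wide, 7 mm thick) at the free end of the locking tag of brush a: a bare steel strip 15 mm wide on the robot's side of that brush's box. It turns about a level pin at pin_a, 37 mm from this point. As found it sticks out towards the robot and up at about 30 to 35 degrees, its end 144 to 147 mm above the bench; pushed down it lies level.
- pin_a (a point): centre of the hinge pin of tag a, 126 mm above the bench and 29 mm in front of (-x of) the middle of its brush. Two hinge ears (24 mm over the outside) reach 4 mm farther in front of the pin and 5 mm above it.
- tag_a (a joint): angle of the locking tag of brush a, rad: 0 to 0.1 as found (up), growing as it is pushed down; 0.61 is level, 0.75 its stop. A stiff hinge (about 3 N 22 mm from the pin), no spring: it stays where it is left. Pressing straight down 24 mm in front of the pin, to the height of the pin, swings it down.
- brush_b_top (a point): centre of the top face of carbon brush b: a black block 20 mm (x) by 25 mm (y) upright in its bronze box (31 x 36 mm, rim 150 mm above the bench); the top is 166 mm above the bench when fully out. The letters say nothing about the places in the row (swapped at random).
- brush_b (a joint): how far brush b is pressed down into its box, in m: 0 standing fully out, 0.012 fully in. A preloaded spring pushes it back out; sound springs take about 11 to 12 N to press fully in (about 4 N to start moving), a tired one less than half of that.
- tag_b_tip (a point): middle of the thumb roll (18 mm wide, 7 mm thick) at the free end of the locking tag of brush b: a bare steel strip 15 mm wide on the robot's side of that brush's box. It turns about a level pin at pin_b, 37 mm from this point. As found it sticks out towards the robot and up at about 30 to 35 degrees, its end 144 to 147 mm above the bench; pushed down it lies level.
- pin_b (a point): centre of the hinge pin of tag b, 126 mm above the bench and 29 mm in front of (-x of) the middle of its brush. Two hinge ears (24 mm over the outside) reach 4 mm farther in front of the pin and 5 mm above it.
- tag_b (a joint): angle of the locking tag of brush b, rad: 0 to 0.1 as found (up), growing as it is pushed down; 0.61 is level, 0.75 its stop. A stiff hinge (about 3 N 22 mm from the pin), no spring: it stays where it is left. Pressing straight down 24 mm in front of the pin, to the height of the pin, swings it down.
- brush_c_top (a point): centre of the top face of carbon brush c: a black block 20 mm (x) by 25 mm (y) upright in its bronze box (31 x 36 mm, rim 150 mm above the bench); the top is 166 mm above the bench when fully out. The letters say nothing about the places in the row (swapped at random).
- brush_c (a joint): how far brush c is pressed down into its box, in m: 0 standing fully out, 0.012 fully in. A preloaded spring pushes it back out; sound springs take about 11 to 12 N to press fully in (about 4 N to start moving), a tired one less than half of that.
- tag_c_tip (a point): middle of the thumb roll (18 mm wide, 7 mm thick) at the free end of the locking tag of brush c: a bare steel strip 15 mm wide on the robot's side of that brush's box. It turns about a level pin at pin_c, 37 mm from this point. As found it sticks out towards the robot and up at about 30 to 35 degrees, its end 144 to 147 mm above the bench; pushed down it lies level.
- pin_c (a point): centre of the hinge pin of tag c, 126 mm above the bench and 29 mm in front of (-x of) the middle of its brush. Two hinge ears (24 mm over the outside) reach 4 mm farther in front of the pin and 5 mm above it.
- tag_c (a joint): angle of the locking tag of brush c, rad: 0 to 0.1 as found (up), growing as it is pushed down; 0.61 is level, 0.75 its stop. A stiff hinge (about 3 N 22 mm from the pin), no spring: it stays where it is left. Pressing straight down 24 mm in front of the pin, to the height of the pin, swings it down.
- bearing: loose near the brush gear, to be left alone: ball bearing lying flat on the board, 38 mm wide, 12 mm high. Origin: centre of its underside.
- bolt_m8: loose near the brush gear, to be left alone: hex bolt lying on the board, 16 x 66 x 15 mm. Origin: centre of its underside.
- regulator: loose near the brush gear, to be left alone: black voltage regulator block with two copper brushes, on the bench, 34 x 71 x 30 mm. Origin: centre of its underside.
- screw_tin: loose near the brush gear, to be left alone: shallow open tin of screws, on the bench, 83 mm wide, 44 mm high. Origin: centre of its underside.
- bench_vice: dark blue bench vice, fixed to the left of the board: 270 mm high at its jaws, 212 mm at its tail end next to the board; it fills x 0.45 to 0.76, y 0.015 to 0.50 of the bench, so cross it high. Origin: centre of its base, on the bench.

How it is judged:
By the outcome, as a careful person would: the job done as asked, in the order asked, and still so for the second after the job is handed in, with the robot touching nothing.
It also fails if it takes over 51 s, if anything falls off the work surface, if the arm or the gripper's body presses on something with over 40 N, if the wrist force passes 120 N, or if a joint passes its speed limit or range.

## Working session

There is one attempt and no reset: what is moved stays moved. The work goes in short steps, each a Python script; the robot and the scene stay as the last script left them, time stands still between calls to the robot, and variables do not carry over. Pictures are saved under pics/ and viewed, about 8 in all and at most 12, crops included, and the job is handed in when it is done.

```bash
ls; mkdir -p pics; python3 - <<'E'
from plant import ctrl,sensors,optics
import cv2,numpy as np
np.set_printoptions(precision=3,suppress=True)
for n in("scene","top"):
    im,d=optics.grab_frame(n); p=optics.camera_params(n)
    cv2.imwrite(f"pics/{n}.png",im[:,:,::-1]); np.savez(f"{n}.npz",im=im,d=d,**p)
    print(n,p,(d>0).mean())
print(ctrl.tcp_to_tips,sensors.read_state())
print(optics.camera_params("wrist"))
a=cv2.imread("pics/scene.png");b=cv2.imread("pics/top.png")
E
```

```text
pics
scene {'mtx': array([[380.115,   0.   , 250.828],
       [  0.   , 380.115, 194.288],
       [  0.   ,   0.   ,   1.   ]]), 'R': array([[ 0.873, -0.488, -0.011],
       [-0.398, -0.697, -0.596],
       [ 0.283,  0.525, -0.803]]), 't': array([-484.854,  271.044, 1030.213])} 0.8658854166666666
top {'mtx': array([[402.405,   0.   , 253.449],
       [  0.   , 402.405, 191.801],
       [  0.   ,   0.   ,   1.   ]]), 'R': array([[ 0.087, -0.996,  0.004],
       [-0.974, -0.086, -0.207],
       [ 0.207,  0.014, -0.978]]), 't': array([ -62.301,  555.993, 1185.046])} 0.9958394368489584
25.0 {'t': 0.1, 'q': array([ 1.071,  0.207,  1.543, -0.   ,  1.393, -0.151]), 'qvel': array([-0.001, -0.002, -0.003, -0.   ,  0.003, -0.   ]), 'tau': array([ -0.   , -38.409, -29.255,  -0.   ,   0.005,   0.   ]), 'eef_pos': array([196.739, 539.611, 255.218]), 'eef_rot': array([[-0.939,  0.343, -0.001],
       [ 0.343,  0.939, -0.002],
       [ 0.   , -0.002, -1.   ]]), 'force': array([0.934, 0.454, 0.062]), 'wrist_torque': array([0.03 , 0.037, 0.028]), 'grip_width': 85.61419198481083}
{'mtx': array([[297.319,   0.   , 254.551],
       [  0.   , 297.319, 192.846],
       [  0.   ,   0.   ,   1.   ]]), 'T_tool_cam': array([[  -0.   ,   -0.953,   -0.304,   78.105],
       [   1.   ,   -0.   ,    0.   ,   -0.122],
       [  -0.   ,   -0.304,    0.953, -118.752],
       [   0.   ,    0.   ,    0.   ,    1.   ]])}
```

View pics/top.png

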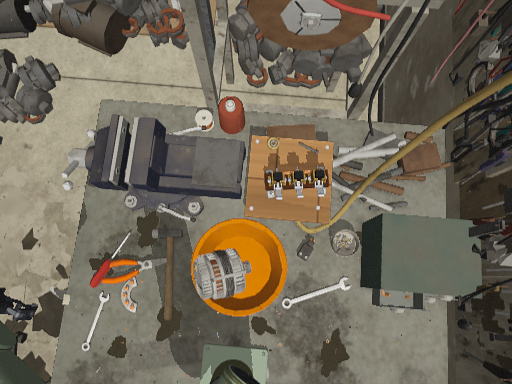

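View pics/scene.png

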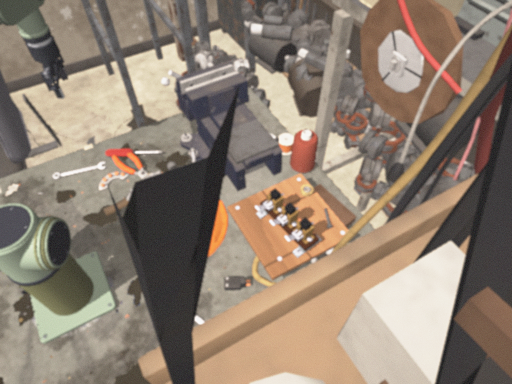

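```bash
cat > h.py <<'E'
import numpy as np,cv2
np.set_printoptions(precision=1,suppress=True)
def ray(p,u,v,z):
    R,t=p['R'],p['t']; c=-R.T@t
    d=R.T@np.linalg.inv(p['mtx'])@np.array([u,v,1.]); return c+d*(z-c[2])/d[2]
def proj(p,X):
    x=p['mtx']@(p['R']@np.asarray(X,float)+p['t']); return x[:2]/x[2]
E
python3 - <<'E'
from h import *
t=np.load('top.npz'); im,d=t['im'],t['d']
x0,y0,x1,y1=240,130,345,230
c=cv2.resize(im[y0:y1,x0:x1],None,fx=7,fy=6*7/6,interpolation=cv2.INTER_CUBIC)
c=c[:600] if c.shape[0]>600 else c
cv2.imwrite('pics/topcrop.png',c[:,:,::-1])
# heights map
v,u=np.mgrid[0:384,0:512]; K=t['mtx']
P=np.stack([(u-K[0,2])/K[0,0]*d,(v-K[1,2])/K[1,1]*d,d],-1).reshape(-1,3)
W=((P-t['t'])@t['R']).reshape(384,512,3); Z=W[...,2]
for r in range(150,210,3): print(r,Z[r,262:336:3].astype(int))
hsv=cv2.cvtColor(im,cv2.COLOR_RGB2HSV)
m=((hsv[...,2]<60)&(Z>135)&(Z<185)).astype(np.uint8); m[:150]=0;m[205:]=0;m[:,:262]=0;m[:,335:]=0
n,l,s,cc=cv2.connectedComponentsWithStats(m)
for i in range(1,n):
    if s[i,4]>8: print(s[i],cc[i],ray(t,*cc[i],166),Z[l==i].mean())
# max height map around the work
for z in (220,300,400): 
    q=(Z>z)&(W[...,0]>250)&(W[...,0]<800)&(abs(W[...,1])<450); print(z,q.sum(),W[q].min(0) if q.any() else '',W[q].max(0) if q.any() else '')
E
```

```text
150 [66 67 65 66 68 63 69 66 64 64 65 70 61 72 65 71 69 76 78 70 63 68 64 69
  0]
153 [69 64 69 69 69 68 65 64 66 65 68 62 68 71 67 67 68 66 82 68 64 68 67 69
 -1]
156 [66 63 67 68 70 65 68 65 70 73 64 66 70 63 67 69 67 67 68 73 65 67 68 72
 33]
159 [69 66 68 65 68 69 66 68 69 68 64 65 67 66 68 68 69 66 64 71 65 71 65 70
 41]
162 [67 63 66 68 68 68 66 65 64 67 65 71 66 63 65 71 65 69 68 71 66 65 66 66
 43]
165 [66 65 68 66 67 64 67 67 67 68 67 66 63 69 72 67 66 66 71 66 65 67 68 67
 38]
168 [ 66  63  65  65  66 135  64  64  68  68  70  67  66  65  69  66  70  70
 138  77  72  64  68  67   1]
171 [ 67  68  81  73  70 143 151 154 104 110 151 165 169 168 152 107 110 151
 166 168 167 103  71  71   2]
174 [  67  107  104  148  167  172  165  150  103  108  151  170  169  166
  153  105  110  150 1274  167  166  154   65   66   31]
177 [ 66 105 112 138 167 166 167 148 109 113 148 165 165 162 152 107 119 150
 156 151 148 153  69  68  26]
180 [ 63 107 108 131 148 148 149 152 105 112 142 150 132 149 151 109 112 144
 140 136 136 111 105  71   0]
183 [ 65 102 108 122 138 129 134 127 106 110 116
[... 560 characters left out ...]
  63  69  65  68  62  66  68
  67  66  68  67  62  -2   2]
201 [71 65 66 68 66 72 69 64 63 66 68 70 67 63 67 66 65 64 69 71 66 64 67  7
  4]
204 [62 67 64 65 70 65 68 66 65 68 65 67 71 66 69 65 65 67 66 64 68 65 67  6
  0]
207 [72 64 67 69 69 66 64 71 66 68 65 63 70 65 68 64 66 67 64 69 63 63 67  3
  0]
[294 171   9  10  72] [298.2 175. ] [ 596.4 -137.6  166. ] 163.12488559432217
[315 170  10   9  73] [319.1 173.9] [ 604.8 -196.6  166. ] 163.09255229683666
[273 172  10  10  70] [277.2 176.3] [587.2 -78.1 166. ] 162.69411077157858
220 6529 [ 264.5 -405.1  220. ] [ 800.   398.5 1274.9]
300 2754 [ 301.8 -405.1  300.1] [ 800.   -30.8 1274.9]
400 2408 [ 301.8 -405.1  400. ] [ 800.   -30.8 1274.9]
```

View pics/topcrop.png

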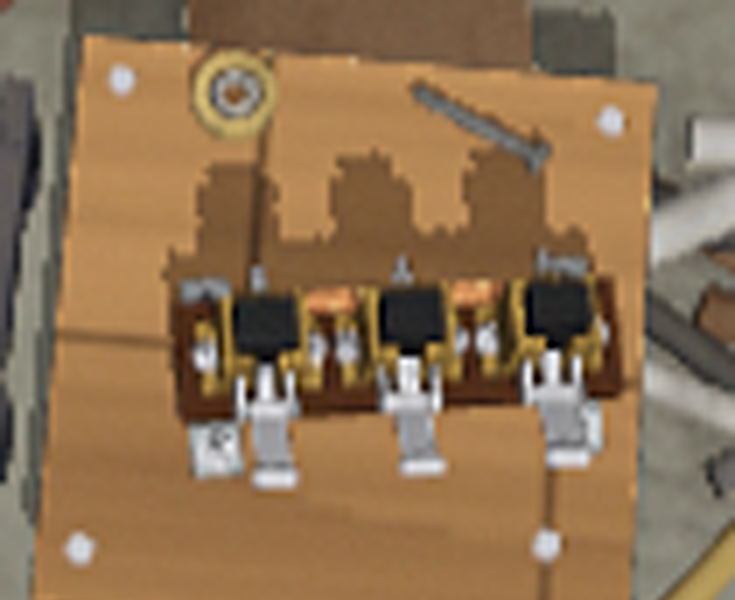

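```bash
cat >> h.py <<'E'
a=np.array([-17.6,118.5]);a/=np.linalg.norm(a); Y=np.array([*a,0]); X=np.array([a[1],-a[0],0])
ROT=np.column_stack([-X,Y,[0,0,-1]])
E
python3 - <<'E'
from h import *
from plant import ctrl,sensors,optics
t=np.load('top.npz'); d=cv2.medianBlur(t['d'],5)
v,u=np.mgrid[0:384,0:512]; K=t['mtx']
P=np.stack([(u-K[0,2])/K[0,0]*d,(v-K[1,2])/K[1,1]*d,d],-1).reshape(-1,3)
W=((P-t['t'])@t['R']).reshape(384,512,3); Z=W[...,2]
m=((Z>200)&(d>0)).astype(np.uint8)
n,l,s,cc=cv2.connectedComponentsWithStats(m)
for i in range(1,n):
    if s[i,4]>30: print(s[i],np.percentile(W[l==i],[2,98],axis=0).ravel())
for p in ([197,540,420],[596.4,-137.6,420],[575,-137.6,290],[587,-78,141]):
    print(p,ctrl.solve_ik(p,ROT if p[1]<0 else sensors.read_state()['eef_rot']))
E
```

```text
[179   0  28  51 910] [941.  164.6 206.3 977.6 204.9 413.2]
[ 247    0  199   98 7728] [ 799.3 -386.8  238.4  965.6   10.7  585.2]
[456   1   8  11  37] [1043.1 -531.1  324.  1071.9 -514.1  329.8]
[  365     0   147   384 22168] [ 149.6 -637.6  205.2 1059.9 -354.8  646.8]
[451  72  13  13 105] [ 887.  -565.   208.6  911.1 -549.8  256.6]
[  97  114   33   73 1617] [509.8 346.1 202.5 686.9 415.1 271. ]
[ 125  117  117   73 5562] [512.8  34.9 203.5 683.7 313.2 269.3]
[ 195  256   47   38 1126] [258.9  11.7 200.5 343.  111.9 220. ]
[  0 287  38  33 684] [165.1 470.1 251.7 222.4 577.3 376.1]
[   0  321   46   63 1362] [117.  282.9 539.  180.9 390.6 649.2]
[211 365  48  19 557] [ 48.4 -59.3 217.4  97.1  38.9 333.2]
[197, 540, 420] [ 1.1  0.1  1.3 -0.   1.7 -0.2]
[596.4, -137.6, 420] [-0.4  0.2  1.2 -0.   1.7 -2.1]
[575, -137.6, 290] [-0.4  0.2  1.5 -0.   1.5 -2.1]
[587, -78, 141] [-0.3  0.4  1.6 -0.   1.2 -2. ]
```

```bash
python3 - <<'E'
from h import *
from plant import ctrl,sensors,optics
ctrl.move_l([197,540,420],vel=250)
ctrl.move_ptp([580,-135,400],ROT)
ctrl.gripper_to(0)
ctrl.move_l([580,-135,270],vel=250)
ctrl.hold(0.3)
s=sensors.read_state(); im,d=optics.grab_frame('wrist')
np.savez('w1.npz',im=im,d=d,pos=s['eef_pos'],rot=s['eef_rot'],**optics.camera_params('wrist'))
cv2.imwrite('pics/w1.png',im[:,:,::-1]); print(s['t'],s['eef_pos'],s['eef_rot'],s['force'],s['grip_width'],ctrl.tcp_to_tips)
E
```

```text
5.3833 [ 580.9 -135.3  271.9] [[-1.  -0.1  0. ]
 [-0.1  1.  -0. ]
 [-0.  -0.  -1. ]] [-0.2  0.2  0.4] -0.14118352846646468 25.0
```

View pics/w1.png

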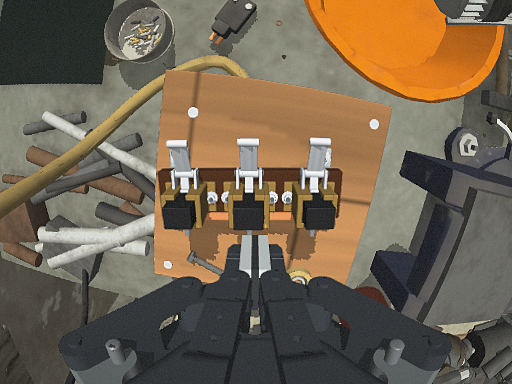

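```bash
cat >> h.py <<'E'
def wworld(w,d):
    K,T=w['mtx'],w['T_tool_cam']; v,u=np.mgrid[0:384,0:512]
    a,b=u-K[0,2],v-K[1,2]; r=np.hypot(a,b); th=r/K[0,0]; k=np.where(r>1e-6,np.tan(th)/np.maximum(r,1e-6),1/K[0,0])
    D=np.stack([a*k,b*k,np.ones_like(a)],-1)@T[:3,:3].T@w['rot'].T      # ray per unit depth, world
    C=w['pos']+w['rot']@T[:3,3]; return C,D,C+D*d[...,None]
E
python3 - <<'E'
from h import *
w=dict(np.load('w1.npz')); d=w['d']; C,D,W=wworld(w,d); im=w['im']; hsv=cv2.cvtColor(im,cv2.COLOR_RGB2HSV)
Z=W[...,2]; print('board z',np.median(Z[90:130,220:300]))
roi=np.zeros(d.shape,bool); roi[130:235,155:345]=1
G=np.array([596.,-137.6,0])
def comps(m,z,name,n0=40):
    n,l,s,cc=cv2.connectedComponentsWithStats((m&roi).astype(np.uint8))
    for i in range(1,n):
        if s[i,4]<n0: continue
        q=l==i; P=C+D[q]*((z-C[2])/D[q][:,2])[:,None]  # cast on plane z
        L=np.stack([P@X,P@Y],-1); lo,hi=L.min(0),L.max(0); c=(lo+hi)/2
        print(name,s[i],'zmed %.1f'%np.median(Z[q]),'size',hi-lo,'mid',c[0]*X[:2]+c[1]*Y[:2],'mean',P[:,:2].mean(0))
comps((hsv[...,2]<50)&(Z>159),166,'top')
comps((hsv[...,2]<50)&(Z>135),166,'dark')
bright=(hsv[...,1]<50)&(hsv[...,2]>120)
comps(bright&(Z>140),148,'roll',15)
comps(bright&(Z>120),135,'tag',15)
E
```

```text
board z 67.16191971137337
top [162 203  32  26 636] zmed 166.9 size [22.8 26.9] mid [ 604.2 -196.8] mean [ 604.8 -196.8]
top [233 204  31  26 658] zmed 166.9 size [22.2 24.5] mid [ 595.8 -138.6] mean [ 596.3 -138.3]
top [304 204  32  25 648] zmed 167.0 size [21.8 26.1] mid [587.1 -80.2] mean [587.4 -80.4]
dark [233 192  31  38 835] zmed 166.6 size [32.3 24.5] mid [ 590.8 -139.3] mean [ 593.3 -138.7]
dark [162 195  34  34 845] zmed 166.4 size [29.8 28.6] mid [ 600.6 -196.5] mean [ 601.9 -195.8]
dark [302 195  34  34 841] zmed 166.6 size [29.5 27.6] mid [583.4 -81.6] mean [584.8 -81.9]
roll [237 138  22  21 341] zmed 146.6 size [16.8 17.3] mid [ 543.  -146.9] mean [ 541.8 -146.8]
roll [310 138  21   8 150] zmed 148.3 size [ 6.  17.4] mid [528.  -88.2] mean [527.8 -88.1]
roll [167 140  20   8 141] zmed 150.1 size [ 6.4 17. ] mid [ 547.1 -206.7] mean [ 546.7 -206.7]
roll [309 146  19  10 142] zmed 142.4 size [ 7.9 15.3] mid [535.9 -88.4] mean [535.8 -88.7]
roll [170 148  18  12 151] zmed 143.1 size [ 9.6 15. ] mid [ 555.5 -204. ] mean [ 554.7 -203.7]
tag [236 138  26  55 953] zmed 134.5 size [48.9 22.5] mid [ 560.5 -144. ] mean [ 558.9 -144.4]
tag [310 138  21   8 150] zmed 148.3 size [ 6.3 18.3] mid [529.3 -85. ] mean [529.1 -85. ]
tag [167 140  20   8 141] zmed 150.1 size [ 6.7 17.9] mid [ 549.4 -210. ] mean [ 549.1 -209.9]
tag [301 146  27  47 803] zmed 132.6 size [42.6 24.5] mid [555.  -85.2] mean [554.2 -84.7]
tag [170 148  28  45 740] zmed 132.5 size [40.9 25. ] mid [ 573.  -201.2] mean [ 572.3 -202.5]
tag [185 230   4   5  20] zmed 137.0 size [4.4 3.4] mid [ 633.7 -194.1] mean [ 633.7 -194.1]
tag [247 230   5   5  22] zmed 137.2 size [4.2 3.8] mid [ 624.1 -134.4] mean [ 624.3 -134.4]
tag [310 230   5   5  22] zmed 137.2 size [4.3 4. ] mid [615.7 -74.6] mean [615.6 -74.6]
```

```bash
cat >> h.py <<'E'
B={'L':np.array([587.1,-79.6]),'M':np.array([595.9,-138.3]),'R':np.array([604.6,-196.8])}
def press(k,ctrl,sensors):
    x,y=B[k]; ctrl.move_l([x,y,206],vel=150); ctrl.hold(0.2)
    f0=sensors.read_state()['force'].copy(); out=[]
    for z in (193,190,188,186,184,182,180.5,179.5):
        ctrl.move_l([x,y,z],vel=40); ctrl.hold(0.1); s=sensors.read_state(); f=s['force']-f0
        out.append((z,s['eef_pos'][2],f[2])); print(k,z,s['eef_pos'],f,s['wrist_torque'])
        if f[2]>20 or s['eef_pos'][2]<180.8: break
    ctrl.move_l([x,y,206],vel=100); print('t',sensors.read_state()['t'])
E
python3 - <<'E'
from h import *
from plant import ctrl,sensors
press('L',ctrl,sensors)
E
```

```text
L 193 [587.2 -79.6 193. ] [-0.  -1.1 -0.6] [-0. -0. -0.]
L 190 [587.9 -79.8 191. ] [1.1 0.1 2.8] [-0.  -0.1 -0. ]
L 188 [587.8 -79.8 188.7] [ 2.9 -0.3  4.3] [-0.1 -0.3 -0. ]
L 186 [587.8 -79.8 186.8] [ 2.9 -0.1  5.2] [-0.  -0.4  0. ]
L 184 [587.8 -79.8 185. ] [ 1.4 -0.4  6.6] [ 0.  -0.2  0. ]
L 182 [587.8 -79.8 183.3] [ 1.5 -0.6  7.4] [ 0.  -0.1 -0. ]
L 180.5 [587.9 -79.8 182. ] [0.3 0.2 8.4] [ 0.  -0.1 -0. ]
L 179.5 [587.9 -79.8 181.1] [ 1.6 -0.7  9.6] [-0. -0.  0.]
t 9.7917
```

```bash
python3 - <<'E'
from h import *
from plant import ctrl,sensors
press('M',ctrl,sensors); press('R',ctrl,sensors)
E
```

```text
M 193 [ 596.  -138.3  193.1] [-0.4  0.3  0.7] [0. 0. 0.]
M 190 [ 596.3 -138.5  190.5] [-0.4  0.5  1.7] [-0.1 -0.1  0.1]
M 188 [ 596.1 -138.4  188.3] [ 0.1 -1.2  2.2] [-0.1 -0.2 -0. ]
M 186 [ 596.1 -138.4  186.2] [ 1.6 -0.3  2.5] [-0.1 -0.1  0. ]
M 184 [ 596.1 -138.4  184.1] [ 1.2 -1.4  3.1] [-0.2 -0.2 -0. ]
M 182 [ 596.  -138.4  182.1] [ 1.1 -1.   2.9] [-0.2 -0.2 -0. ]
M 180.5 [ 596.  -138.4  180.6] [1.1 0.2 3.4] [-0.2 -0.2  0. ]
t 13.6167
R 193 [ 604.6 -196.8  193. ] [-0.1 -0.1 -0.4] [-0.  0.  0.]
R 190 [ 605.3 -197.1  191.1] [ 0.3 -0.1  3.4] [-0.1 -0.2 -0. ]
R 188 [ 605.2 -197.1  188.8] [ 0.5 -0.6  5.3] [-0.1 -0.1 -0. ]
R 186 [ 605.3 -197.2  187.1] [ 0.7 -0.   6.2] [-0.  -0.1  0. ]
R 184 [ 605.3 -197.2  185.4] [-0.3  0.4  7.3] [ 0. -0. -0.]
R 182 [ 605.3 -197.2  183.7] [-1.7  0.4  9.2] [0.  0.1 0. ]
R 180.5 [ 605.3 -197.2  182.4] [-1.5  0.5  9.5] [0.1 0.2 0. ]
R 179.5 [ 605.3 -197.2  181.6] [-1.1  1.1  8.9] [ 0.1  0.3 -0. ]
t 17.8
```

```bash
python3 - <<'E'
from h import *
from plant import ctrl,sensors,optics
p=B['M']-53*X[:2]; print(p)
ctrl.move_l([*p,206],vel=150); ctrl.hold(.2); f0=sensors.read_state()['force'].copy()
for z in (178,172,166,160,156,153,151,149.5,148,147):
    ctrl.move_l([*p,z],vel=50); ctrl.hold(.1); s=sensors.read_state(); f=s['force']-f0; print(z,s['eef_pos'],f)
    if f[2]>20 or s['eef_pos'][2]<149: break
ctrl.move_l([*p,206],vel=100)
ctrl.move_l([580,-135,270],vel=200); ctrl.hold(.3)
s=sensors.read_state(); im,d=optics.grab_frame('wrist')
np.savez('w2.npz',im=im,d=d,pos=s['eef_pos'],rot=s['eef_rot'],**optics.camera_params('wrist'))
cv2.imwrite('pics/w2.png',cv2.resize(im[120:240,140:360],None,fx=3,fy=3)[:,:,::-1]); print(s['t'])
w=dict(np.load('w2.npz')); C,D,W=wworld(w,d); hsv=cv2.cvtColor(im,cv2.COLOR_RGB2HSV)
for k in B:
    L=W-[*B[k],0]; lx,ly=L@X,L@Y
    q=(abs(ly)<7)&(lx<-46)&(lx>-70)&(W[...,2]>110)&(hsv[...,1]<60)
    A=np.c_[lx[q]+29,W[...,2][q]]; fit=np.polyfit(A[:,0],A[:,1],1)
    print(k,q.sum(),'x',A[:,0].min(),A[:,0].max(),'z',A[:,1].min(),A[:,1].max(),'angle',np.degrees(np.arctan(fit[0])))
E
```

```text
[ 543.5 -146.1]
178 [ 543.8 -146.2  178.4] [-0.7 -0.2  1. ]
172 [ 543.4 -145.9  171.8] [-1.2  0.8 -0.2]
166 [ 543.3 -145.9  165.7] [-0.8 -0.4  0. ]
160 [ 543.5 -146.   159.9] [0.5 0.4 0.6]
156 [ 543.6 -146.1  156. ] [ 0.8 -0.1  0.4]
153 [ 543.5 -146.1  152.9] [ 1.3 -0.9  0.5]
151 [ 543.4 -146.1  151. ] [0.1 0.9 1.6]
149.5 [ 543.4 -146.1  149.6] [ 0.5 -0.3  4.4]
148 [ 543.5 -146.1  149.4] [-3.6  0.9 11.2]
147 [ 543.6 -146.2  149.2] [-4.7  2.3 14.5]
24.2583
L 295 x -33.713206880795255 -17.021212429742185 z 138.93727727596564 150.18475167292976 angle -30.37078825840906
M 385 x -38.286636663423565 -17.039754135310403 z 121.12611660679136 127.0556672052902 angle 4.090487614675585
R 265 x -32.67496077909818 -17.019831948467704 z 139.99616987733697 151.70195778677927 angle -35.299161820319846
```

View pics/w2.png

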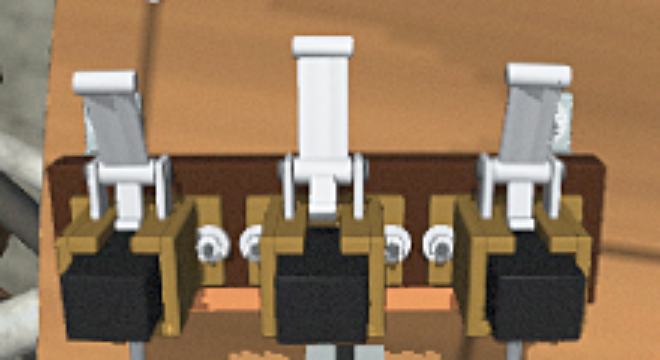

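The picture shows the middle tag lying flat, with its roll at about (323,46). The other two still stand up, with rolls at (105,82) and (538,76). The brushes are back out and the gripper is clear of everything.

```bash
python3 - <<'E'
from plant import ctrl,sensors
print(sensors.read_state()['t'],sensors.read_state()['force']); ctrl.finish_job()
E
```

```text
24.3083 [-0.55466904  0.73942373 -0.61765898]
the job is handed in; nothing more can be done
```

The middle brush has the tired spring. I pushed its locking tag fully down, left the other two tags up, and handed the job in at 24.3 s of the 51 s allowed.

I pressed the brushes left, middle, right with the closed fingertips, each about 9.5 to 10.5 mm of the 12 mm into its box:

| Brush (as the robot sees it) | Force near the end of the press |
|---|---|
| Left | 9.6 N |
| Middle | 3.4 N |
| Right | about 9 N |

- **Tag:** I pressed the middle tag until the force rose sharply to 14.5 N, which I took as its stop.
- **Last wrist picture:** The middle tag lies about 4° past level. The left and right tags are still up at about 30° and 35°. The brushes are back out, and the gripper was clear with no contact force.
- **Not checked:** I did not compare the loose things before and after. The only forces I logged came from the intended presses. No check failed or disagreed; the position estimates from the top and wrist cameras agreed to about 2 mm.

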